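# Lay the tall cedar box on its side against the drying rail

### The arm

A 7-joint arm with a two-finger parallel gripper is mounted at the origin on the work surface. World frame = base frame: x ahead of the robot, y to its left, z up, the work surface at z = 0. Lengths are in m, angles in rad, forces in N, time in s.
With the tool pointing down it reaches from about 0.425 to 0.925 m from the base axis. Payload 6.8 kg.
Tool frame: the origin (TCP) lies midway between the tips of the shut fingers; the grasp point (between the pads) lies 19 mm behind it; z points along the fingers, y is the line along which they close (so a half turn about z gives the same grasp; the last joint's range is limited). The gripper opens to 85 mm and grips with 20 to 120 N. Pads are 22 mm wide; open, the fingers measure 114 mm over their backs; the gripper's body (76 mm by 85 mm) begins 54 mm behind the grasp point. The pads swing forward as they close: fully open they stand 13 mm farther back than shut.
Start: joints at [-1.396, 0.477, 0.022, 1.555, -0.011, 1.109, -0.083], TCP at [0.188, 0.648, 0.231] pointing down, gripper open.
Joint ranges: [-2.96, 2.96], [-0.34, 2.1], [-1.41, 1.46], [0.24, 2.44], [-1.37, 4.51], [0.17, 1.92], [-2.96, 2.96]. Speed limits (rad/s): [2.39, 2.39, 3.14, 3.14, 3.14, 3.14, 3.14].

### API

Orientations are given as a unit quaternion [w, x, y, z].
In Python, from station import bot, imaging gives the robot as it stands.
- The arm moves only by the tool move_arm, never from a script. Its argument "commands" is a list that holds one entry, the list of rows, each a list of 7 numbers: the shift along the tool's x, y, z in m, then the turn, a rotation vector about the tool's x, y, z in degrees, then the finger opening in m, from 0 to 0.0854. In form: [[[x, y, z, rx, ry, rz, grip], ...]]. A call has 1 to 20 rows; each row shifts and turns the commanded pose from where the row before left it, along the tool's axes as they then stand; what a row does not reach is not made up. A row lasts 1/8 s, in which the tool goes at most 62.5 mm and 10.7 degrees, less where a joint would pass 70% of its speed; a pose out of reach is approached as far as the arm can. A call is refused whole if a number of a shift passes 0.0625 or a number of a turn 10.7, either way. A call with a gripper value outside its range is refused whole. The fingers move at their own pace and stop on an object; "squeeze" is the grip in N (left out, the last holds). Time passes only in rows, so rows that do not move let the fingers close. It gives the time, the measured TCP pose, the force, the opening and the grip force at its end, in the units of the state.
- bot.get_obs(): the state, without advancing time (a new reading comes with each control period).
- imaging.read_camera(name): name is "scene" or "top"; returns the picture (384x512x3 uint8, red, green, blue); there is no depth.
- imaging.calibration(name): a dict with "intrinsics" (3x3 intrinsics, pixels), "extrinsics" (4x4, takes a point from camera to world coordinates). Camera axes: x right, y down, z forward; pixel columns grow to the right and rows downward; lengths in m; the calibration is good to about 2 mm. A picture is of the moment at which its call begins. calibration takes no time and is no camera call.
- bot.hand_in(): hands the job in; it is judged then, once.
The state is a dict: "t": time; "q": joint angles; "joint_vel": joint speeds; "joint_torque": joint torques, N m; "eef_pos": TCP position; "tool_rot": TCP orientation; "contact_force": force on the tool from outside, world axes, zero at the start; "torque": the same for the moment, N m; "gripper_width": opening from 0.0 (shut) to 1.0 (fully open); "grasp_force": force on a finger pad.
Only numpy, scipy, OpenCV 4.12 (cv2) and the standard library are available. Lean on these libraries where they do the work, as an engineer would, in place of code of your own. Each camera call takes 0.05 s, during which the arm holds its last target. There are 200 camera calls.

### The job

Tip the tall wooden box that stands open end up in front of the long stop rail over onto its side, away from the rail, so that its mouth points away from the rail; keep it on your fingers all the way down so that it lands gently and never falls, and do not lift it off the bench. Then push it back along the bench until its base is flat against the rail, leave it lying there, and do not disturb the other things.

Things in the scene. Friction and masses are not known exactly. Their poses are not given: they have to be found in the camera images.
- tallbox: the tall square cedar box, 90 x 90 x 165 tall (mm), standing upright, open on top, 10 mm walls, floor 18 mm thick (inside 70 x 70, 147 deep), about 0.3 kg, loose on the bench, slightly turned from square with the rail and about 10 to 35 mm in front of it. Origin at the centre of its underside (base); own z runs from base to mouth, own -x is the side that faces away from the rail and must become the underside. It begins to fall by itself once tipped about 30 degrees
- toe (a point): on the tall box: middle of the lower edge of its side facing away from the rail (45 mm from the underside's centre along own -x); the box turns about this edge as it is tipped, and the edge stays on the bench throughout
- mouth (a point): on the tall box: centre of its open end, level with the rim, 165 mm from the base along own z
- rail: the stop rail: fixed wooden board on edge, 640 long, 24 thick, 80 tall, across the bench. Origin on the bench at the foot of its front face, middle of its length; own x points away from the robot, square to the face (the rail lies at own x from 0 to 24 mm, the boxes at own x below 0), own y along it
- laidbox: a second box of the same make, already lying on its side against the rail, right of the work (as seen from the robot); origin under the middle of its mouth end, leave it alone
- bottle: amber bottle with black cap, 48 diameter, 130 tall, upright left of the tall box; origin under its centre, leave it alone
- masu: low square wooden measure 85 x 85 x 56 tall, open on top, left of the bottle; origin under its centre, leave it alone
- jar: glass jar with steel lid, 60 diameter, 85 tall, upright right of the tall box; origin under its centre, leave it alone
- brush: small wooden-handled brush, about 200 long, lying lengthwise, to the left in front of the rail; leave it alone
- paddle: wooden paddle, about 260 long, lying lengthwise, to the right in front of the rail; leave it alone
- bowl: steel bowl, 110 diameter, 50 tall, off to the right; origin under its centre, leave it alone
Mind the look-alikes: they are no part of the job. Leave any red look-alike of the tallbox alone.

How it is judged:
On the way:
1. the tall box lies on its side on the bench, mouth away from the rail (angle between tallbox's own z axis and vertical between 1.5 and 1.64 rad and height (world z) of toe below 0.012 m and x of mouth in the frame of rail below -0.12 m), for 0.2 s.
At the end, for the whole second after the job is handed in: the tall box lies flat on the side that faced away from the rail (its axis within about 4 degrees of level), mouth away from the rail, the centre of its base within 7 mm of the rail's face and square to it within about 4.5 degrees, at rest (all of step 1 and x of tallbox in the frame of rail above -0.007 m and angle between the z axis of tallbox and the x axis of rail, either way round below 0.08 rad and linear speed of tallbox below 0.02 m/s); the robot touches nothing.
It fails at once if the tall box falls or is knocked instead of being lowered gently (it turns faster than 3 rad/s, as after a free drop of its rim by more than about 15 mm) (angular speed of tallbox above 3 rad/s).
It fails at once if the tall box is lifted: the lower edge it turns about comes more than 20 mm off the bench (height (world z) of toe above 0.02 m).
It fails at once if another thing on the bench is moved by more than 30 mm (distance of any of laidbox, bottle, masu, jar, brush, paddle, bowl from where it was at the start of the episode above 0.03 m).
It also fails if it takes over 64 s, if anything falls off the work surface, if the arm or the gripper's body presses on something with over 40 N, if the wrist force passes 120 N, or if a joint passes its speed limit or range.

## Working session

There is one attempt and no reset: what is moved stays moved. The work goes in short steps, Python scripts to look and compute and a tool call to move; the robot and the scene stay as the last step left them, time stands still between calls to the robot, and variables do not carry over. Pictures are saved under pics/ and viewed, at most 10 in all, crops included, and the job is handed in when it is done.

Besides the shell and the picture viewer there is one more tool, called after "Call:" as name([rows], argument=value, ...), one row to a line, values as JSON. move_arm: Moves the arm, as the interface text tells. Its arguments: {"type":"object","properties":{"commands":{"type":"array","items":{"type":"array","items":{"type":"array","items":{"type":"number"}}}},"squeeze":{"type":"number"}},"required":["commands"]}

```bash
mkdir -p pics; python3 - <<'E'
from station import bot, imaging
import cv2, numpy as np
o=bot.get_obs();print(o)
for n in("scene","top"):
    im=imaging.read_camera(n);cv2.imwrite(f"pics/{n}0.png",cv2.resize(im[:,:,::-1],(800,600),interpolation=cv2.INTER_CUBIC));np.save(f"pics/{n}0.npy",im)
    c=imaging.calibration(n);print(n,np.round(c["intrinsics"],1).tolist(),np.round(c["extrinsics"],4).tolist())
E
```

```text
{'t': 0.0, 'q': array([-1.39607047,  0.47781212,  0.0223436 ,  1.5564282 , -0.01150741,
        1.10929173, -0.08308196]), 'joint_vel': array([ 8.03689716e-04, -6.29872870e-04,  6.21936470e-04,  4.79021766e-04,
        4.54871130e-04, -8.45776441e-05,  5.08144469e-04]), 'joint_torque': array([-9.05510260e-04, -5.96457767e+01,  1.60766110e+00, -2.81195319e+01,
        1.25381458e-02,  9.26291279e-03,  6.12314807e-05]), 'eef_pos': array([0.18822438, 0.64762326, 0.23032755]), 'tool_rot': array([-6.29833343e-05,  1.40925618e-01,  9.90019773e-01, -9.03411246e-04]), 'contact_force': array([ 0.63724815,  0.37504771, -0.05884701]), 'torque': array([ 0.05948723, -0.02188226, -0.04919454]), 'grasp_force': 0.0, 'gripper_width': 1.0005176404847125}
scene [[435.5, 0.0, 254.3], [0.0, 435.5, 187.3], [0.0, 0.0, 1.0]] [[-0.8665, -0.4256, 0.2608, 0.2195], [-0.4991, 0.7286, -0.4691, 0.6222], [0.0096, -0.5367, -0.8437, 1.1919], [0.0, 0.0, 0.0, 1.0]]
top [[483.0, 0.0, 260.8], [0.0, 483.0, 198.9], [0.0, 0.0, 1.0]] [[0.0032, -0.9884, 0.1516, 0.3022], [-1.0, -0.0042, -0.0061, 0.0432], [0.0067, -0.1516, -0.9884, 1.8509], [0.0, 0.0, 0.0, 1.0]]
```

View pics/scene0.png

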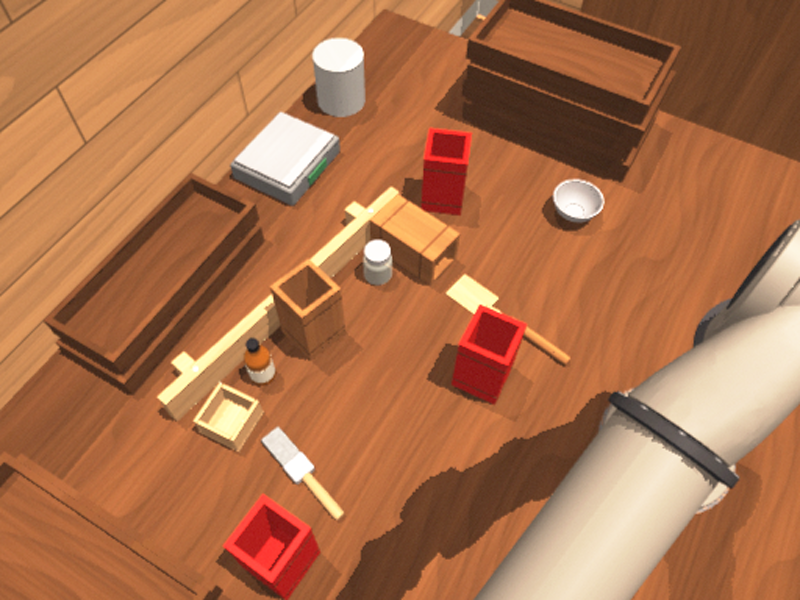

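View pics/top0.png

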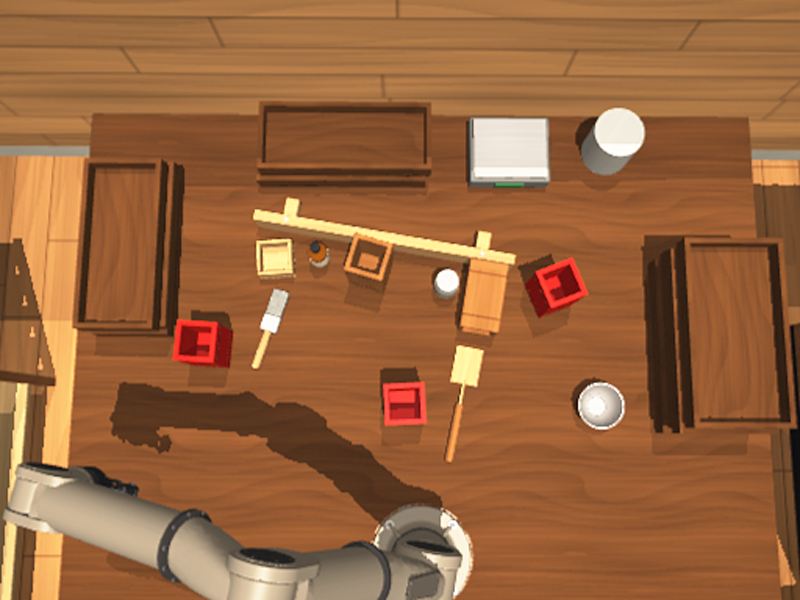

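Candidates for the tall box, by top-view pixel: the upright cedar box (368,257; scene 308,307), the laid cedar box (484,296), and red boxes at (405,403), (202,342) and (557,285). I choose the upright cedar one in front of the rail, and will check it in a close crop.

```bash
python3 - <<'E'
import cv2, numpy as np
def crop(n,x,y,w,h,s):
    im=np.load(f"pics/{n}0.npy")[y:y+h,x:x+w,::-1]
    im=cv2.resize(im,(w*s,h*s),interpolation=cv2.INTER_CUBIC)
    for k in range(0,w,10): cv2.putText(im,str(x+k),(k*s,10),0,.3,(255,255,255));cv2.line(im,(k*s,12),(k*s,18),(255,255,255))
    for k in range(0,h,10): cv2.putText(im,str(y+k),(0,k*s+3),0,.3,(255,255,255));cv2.line(im,(20,k*s),(26,k*s),(255,255,255))
    return im
a=crop("scene",165,160,66,74,6);b=crop("top",205,135,66,74,6)
cv2.imwrite("pics/crop0.png",np.hstack([a,b]))
E
```

```text
(no output)
```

View pics/crop0.png

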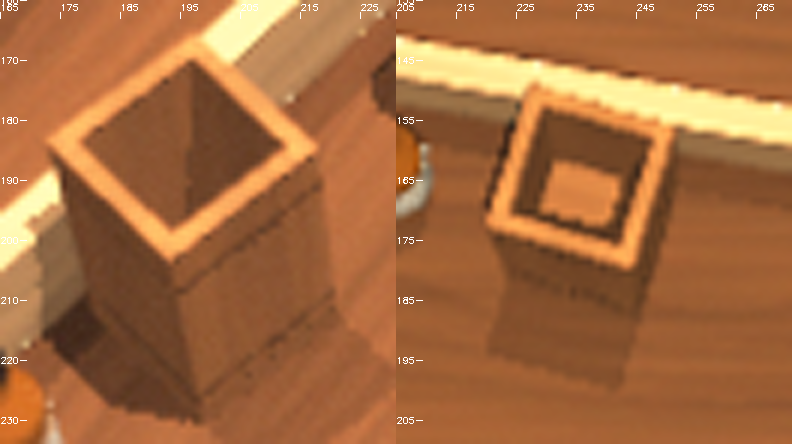

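The crop shows the upright cedar box in both views: open rim, with the rail right behind it. Rim corners are scene (173,184), (198,166), (218,185), (193,203) and top (227,149), (252,156), (244,180), (220,172). Next I triangulate the rim and fit the rail's front edge.

```bash
cat > h.py <<'E'
import numpy as np, cv2
from station import bot, imaging
from scipy.spatial.transform import Rotation as R
CAL={n:imaging.calibration(n) for n in("scene","top")}
def ray(n,uv):
    c=CAL[n];d=np.linalg.inv(c["intrinsics"])@np.r_[uv,1.];E=np.array(c["extrinsics"])
    d=E[:3,:3]@d;return E[:3,3],d/np.linalg.norm(d)
def tri(a,b):
    (o,d),(p,e)=ray("scene",a),ray("top",b)
    s=np.linalg.lstsq(np.c_[d,-e],p-o,rcond=None)[0]
    P,Q=o+s[0]*d,p+s[1]*e;return (P+Q)/2,np.linalg.norm(P-Q)
def atz(n,uv,z):
    o,d=ray(n,uv);return o+d*(z-o[2])/d[2]
def proj(n,P):
    c=CAL[n];E=np.linalg.inv(c["extrinsics"]);q=c["intrinsics"]@(E[:3,:3]@P+E[:3,3]);return q[:2]/q[2]
E
python3 - <<'E'
from h import *
S=np.array([[48,143],[197,37],[317,148],[170,260]])/6+[165,160]-.4
T=np.array([[134,85],[280,127],[234,268],[91,222]])/6+[205,135]-.4
C=[]
for s,t in zip(S,T):
    P,e=tri(s,t);Q=atz("top",t,.165);C.append(Q);print(P.round(4),round(e,4),Q.round(4),atz("scene",s,.165).round(4))
C=np.array(C)
print("ctr top",C.mean(0),"ctr scene",np.mean([atz("scene",s,.165) for s in S],0),[np.linalg.norm(C[i]-C[i-1]).round(4) for i in range(4)])
f=(C[0]+C[1]-C[2]-C[3]);print("yaw +x deg",np.degrees(np.arctan2(f[1],f[0])), "other",np.degrees(np.arctan2(*(C[0]+C[3]-C[1]-C[2])[[1,0]]))-90)
# rail front top edge, top view
im=np.load("pics/top0.npy").astype(float)
P=[]
for u in list(range(170,222,3))+list(range(258,300,3)):
    vg=148+(u-205)*10.7/66
    v=np.arange(int(vg)-6,int(vg)+7);g=im[v,u].sum(1)
    d=np.diff(g);k=np.argmin(d);
    if -d[k]<120: continue
    w=np.clip(-d[max(k-1,0):k+2],0,None);vv=v[0]+(np.arange(max(k-1,0),k+2)@w)/w.sum()+.5
    P.append(atz("top",[u,vv],.08))
P=np.array(P);a=np.polyfit(P[:,1],P[:,0],1);print("rail x=a*y+b",a,"yaw",-np.degrees(np.arctan(a[0])),"res",np.std(P[:,0]-np.polyval(a,P[:,1])),len(P))
for n,uv in dict(bottle=(318,262),jar=(446,285),masu=(275,258),brush_end=(258,366),brush_top=(279,291),paddle=(467,347),laidmouth1=(497,333),laid2=(461,331),redbox=(405,415)).items(): print(n,atz("top",np.array(uv)*.64,.05).round(3))
E
```

```text
[0.7427 0.1548 0.1625] 0.0007 [0.7423 0.1547 0.165 ] [0.7411 0.1558 0.165 ]
[0.7181 0.0673 0.1592] 0.0007 [0.717  0.0673 0.165 ] [0.715  0.0703 0.165 ]
[0.6316 0.0941 0.1637] 0.0002 [0.6312 0.094  0.165 ] [0.6312 0.0948 0.165 ]
[0.6582 0.1789 0.1627] 0.002 [0.6586 0.1791 0.165 ] [0.6562 0.1796 0.165 ]
ctr top [0.68731427 0.12378795 0.165     ] ctr scene [0.68585832 0.12511181 0.165     ] [np.float64(0.0872), np.float64(0.091), np.float64(0.0898), np.float64(0.0894)]
yaw +x deg -16.76346670334772 other -16.997214029434275
rail x=a*y+b [0.17406584 0.72754065] yaw -9.874304249778803 res 0.0005415157442124351 32
bottle [0.698 0.25  0.05 ]
jar [ 0.642 -0.061  0.05 ]
masu [0.707 0.355 0.05 ]
brush_end [0.444 0.388 0.05 ]
brush_top [0.626 0.343 0.05 ]
paddle [ 0.491 -0.111  0.05 ]
laidmouth1 [ 0.525 -0.184  0.05 ]
laid2 [ 0.53  -0.097  0.05 ]
redbox [0.329 0.037 0.05 ]
```

Call:
move_arm([
  [[0,0,-0.05,0,0,0,0.04],[0,0,-0.05,0,0,0,0.04],[-0.05,-0.03,-0.02,0,0,0,0.04],[-0.05,-0.03,0,0,0,0,0.04],[-0.05,-0.03,0,0,0,0,0.04],[-0.05,-0.03,0,0,0,0,0.04]],
])

```text
t: 0.85
eef_pos: [0.3479, 0.4754, 0.351]
tool_rot: [-0.0, 0.141, 0.99, -0.0]
contact_force: [0.9, 1.3, -0.5]
gripper_width: 0.466
grasp_force: 0.0
```

```bash
cat >> h.py <<'E'
import json
def log():
    o=bot.get_obs();open("log.jsonl","a").write(json.dumps([list(map(float,o[k])) for k in("q","eef_pos","tool_rot")])+"\n")
    q=o["tool_rot"];M=R.from_quat([q[1],q[2],q[3],q[0]]).as_matrix();return o,M
E
python3 - <<'E'
from h import *
o,M=log();print(o["t"],o["q"].round(3),o["eef_pos"].round(4),M.round(3).tolist(),o["contact_force"].round(2))
E
```

```text
0.85 [-1.135  0.246  0.112  1.617 -0.028  1.281  0.27 ] [0.3479 0.4754 0.351 ] [[-0.96, 0.279, -0.0], [0.279, 0.96, -0.0], [0.0, -0.0, -1.0]] [ 0.88  1.29 -0.53]
```

Call:
move_arm([
  [[-0.05,-0.03,0,0,0,9,0.04],[0,0,0,0,9,9,0.04],[0,0,0,0,9,9,0.04],[0,0,0,0,9,9,0.04],[0,0,0,0,0,0,0.04]],
])

```text
t: 1.48
eef_pos: [0.3886, 0.4318, 0.3499]
tool_rot: [-0.191, 0.403, 0.894, 0.042]
contact_force: [0.2, -0.0, 0.1]
gripper_width: 0.467
grasp_force: 0.0
```

```bash
python3 - <<'E'
from h import *
o,M=log();print(o["t"],o["q"].round(3),o["eef_pos"].round(4),M.round(3).tolist())
E
```

```text
1.475 [-0.903  0.291  0.217  1.623 -0.455  1.357  0.157] [0.3886 0.4318 0.3499] [[-0.601, 0.737, -0.307], [0.705, 0.671, 0.229], [0.375, -0.079, -0.924]]
```

Call:
move_arm([
  [[0,0,0,-8,-9,9,0.04],[0,0,0,-8,-9,9,0.04],[0,0,0,-8,-9,9,0.04],[0,0,0,0,0,0,0.04]],
])

```text
t: 1.98
eef_pos: [0.3822, 0.4377, 0.3519]
tool_rot: [0.015, 0.563, 0.823, 0.075]
contact_force: [0.2, 0.6, 0.7]
gripper_width: 0.471
grasp_force: 0.0
```

```bash
python3 - <<'E'
from h import *
o,M=log();print(o["t"],o["q"].round(3),o["eef_pos"].round(4),M.round(3).tolist())
E
```

```text
1.975 [-1.198  0.141  0.25   1.757 -0.009  1.098 -0.579] [0.3822 0.4377 0.3519] [[-0.366, 0.924, 0.109], [0.929, 0.355, 0.107], [0.06, 0.14, -0.988]]
```

```bash
cat > kin.py <<'E'
from h import *
import itertools
from scipy.optimize import least_squares
D=[json.loads(l) for l in open("log.jsonl")]
D.append([[-1.39607047,0.47781212,0.0223436,1.5564282,-0.01150741,1.10929173,-0.08308196],[0.18822438,0.64762326,0.23032755],[-6.29833343e-05,0.140925618,0.990019773,-9.03411246e-04]])
Q=np.array([d[0] for d in D]);P=np.array([d[1] for d in D]);T=R.from_quat(np.array([d[2] for d in D])[:,[1,2,3,0]]).as_matrix()
ax="zyzyzyz"
def rots(q,s): return [R.from_euler(a,k*x).as_matrix() for a,k,x in zip(ax,s,q)]
def best():
    out=[]
    for s in itertools.product([1,-1],repeat=7):
        Cs=[]
        for q,t in zip(Q,T):
            M=np.eye(3)
            for r in rots(q,s): M=M@r
            Cs.append(M)
        # T = A M C ; unknown A=Rz(a), C: scan C from the first
        for a in (0,np.pi/2,np.pi,-np.pi/2):
            A=R.from_euler("z",a).as_matrix();c=R.from_matrix([ (A@M).T@t for M,t in zip(Cs,T)])
            m=c.mean();out.append(((c*m.inv()).magnitude().max(),s,a,m.as_matrix()))
    return sorted(out,key=lambda o:o[0])
if __name__=="__main__":
    for o in best()[:6]: print(round(o[0],4),o[1],o[2],o[3].round(3).tolist())
E
python3 kin.py
```

```text
0.0 (-1, -1, -1, -1, -1, -1, -1) 3.141592653589793 [[0.0, 1.0, 0.0], [-1.0, 0.0, 0.0], [0.0, -0.0, 1.0]]
0.0 (-1, 1, -1, 1, -1, 1, -1) 0 [[-0.0, -1.0, -0.0], [1.0, -0.0, -0.0], [0.0, -0.0, 1.0]]
0.2529 (-1, 1, -1, -1, 1, 1, 1) 0 [[0.01, 0.993, -0.116], [0.999, -0.015, -0.042], [-0.043, -0.116, -0.992]]
0.2529 (-1, -1, -1, 1, 1, -1, 1) 3.141592653589793 [[-0.01, -0.993, 0.116], [-0.999, 0.015, 0.042], [-0.043, -0.116, -0.992]]
0.2532 (-1, -1, 1, -1, -1, -1, -1) 3.141592653589793 [[0.278, 0.959, 0.053], [-0.959, 0.274, 0.078], [0.06, -0.072, 0.996]]
0.2532 (-1, 1, 1, 1, -1, 1, -1) 0 [[-0.278, -0.959, -0.053], [0.959, -0.274, -0.078], [0.06, -0.072, 0.996]]
```

```bash
cat >> h.py <<'E'
def box_R(yaw_deg,tilt_deg=0):
    "tool y along yaw; z down, tilted so that the fingers lean toward +y(tool) by tilt"
    a=np.radians(yaw_deg);y=np.array([np.cos(a),np.sin(a),0]);z=np.array([0,0,-1.]);M=np.c_[np.cross(y,z),y,z]
    return M@R.from_euler("x",-tilt_deg,degrees=True).as_matrix()
def plan(p,M1,n,g,M0=None,p0=None):
    o,M=log();M0=M if M0 is None else M0;p0=o["eef_pos"] if p0 is None else p0
    rv=R.from_matrix(M0.T@M1).as_rotvec()/n;rows=[]
    for i in range(n):
        Mi=M0@R.from_rotvec(rv*i).as_matrix();rows.append([round(float(v),4) for v in Mi.T@((p-p0)/n)]+[round(float(v),2) for v in np.degrees(rv)]+[g])
    return rows
E
python3 - <<'E'
from h import *
M=box_R(-17);print(M.round(3).tolist());print(plan(np.array([.56,.27,.36]),M,8,.04))
E
```

```text
[[0.292, 0.956, 0.0], [0.956, -0.292, 0.0], [0.0, 0.0, -1.0]]
[[-0.0275, 0.0132, -0.0008, 0.82, -0.75, 4.77, 0.04], [-0.0263, 0.0155, -0.0007, 0.82, -0.75, 4.77, 0.04], [-0.025, 0.0176, -0.0006, 0.82, -0.75, 4.77, 0.04], [-0.0234, 0.0196, -0.0005, 0.82, -0.75, 4.77, 0.04], [-0.0217, 0.0215, -0.0005, 0.82, -0.75, 4.77, 0.04], [-0.0199, 0.0232, -0.0006, 0.82, -0.75, 4.77, 0.04], [-0.0179, 0.0248, -0.0007, 0.82, -0.75, 4.77, 0.04], [-0.0158, 0.0262, -0.0008, 0.82, -0.75, 4.77, 0.04]]
```

Call:
move_arm([
  [[-0.027,0.013,-0.001,0.8,-0.75,4.8,0.04],[-0.026,0.015,-0.001,0.8,-0.75,4.8,0.04],[-0.025,0.018,-0.001,0.8,-0.75,4.8,0.04],[-0.023,0.02,-0.001,0.8,-0.75,4.8,0.04]],
])

```text
t: 2.48
eef_pos: [0.4764, 0.3477, 0.3568]
tool_rot: [0.008, 0.701, 0.712, 0.037]
contact_force: [-0.3, 0.2, 0.8]
gripper_width: 0.472
grasp_force: 0.0
```

```bash
python3 -c "
from h import *
log()"
```

Call:
move_arm([
  [[-0.022,0.021,-0.001,0.8,-0.75,4.8,0.04],[-0.02,0.023,-0.001,0.8,-0.75,4.8,0.04],[-0.018,0.025,-0.001,0.8,-0.75,4.8,0.04],[-0.016,0.026,-0.001,0.8,-0.75,4.8,0.04],[0,0,0,0,0,0,0.04]],
])

```text
t: 3.1
eef_pos: [0.5632, 0.2609, 0.3621]
tool_rot: [0.002, 0.811, 0.585, 0.0]
contact_force: [-0.0, 0.1, 0.8]
gripper_width: 0.467
grasp_force: 0.0
```

```bash
cat > fit.py <<'E'
from kin import *
S=(-1,1,-1,1,-1,1,-1);C=np.array([[0,-1,0],[1,0,0],[0,0,1.]])
# links: (stage index, axis)
L=[(0,2),(1,0),(1,1),(2,0),(2,2),(3,0),(3,1),(4,0),(4,2),(5,0),(5,1),(6,0),(6,2)]
def basis(q):
    M=[np.eye(3)]
    for r in rots(q,S): M.append(M[-1]@r)
    return np.stack([M[s][:,a] for s,a in L],1),M[-1]@C
A=np.vstack([basis(q)[0] for q in Q]);b=P.ravel()
w=1e-3
x=np.linalg.lstsq(np.vstack([A,w*np.eye(len(L))]),np.r_[b,np.zeros(len(L))],rcond=None)[0]
if __name__=="__main__":
    print(dict(zip(map(str,L),x.round(4))),"res",np.abs(A@x-b).max());print(np.linalg.svd(A)[1].round(3))
    print(Q[-2].round(3),P[-2])
E
python3 -c "
from h import *
o,M=log();print(o['t'],o['q'].round(3),o['eef_pos'],M.round(3).tolist())"; python3 fit.py
```

```text
3.1 [-0.907  0.314  0.492  1.547 -0.148  1.317 -0.719] [0.56322053 0.2609172  0.36207292] [[0.315, 0.949, 0.002], [0.949, -0.315, -0.002], [-0.001, 0.003, -1.0]]
{'(0, 2)': np.float64(0.2869), '(1, 0)': np.float64(0.0003), '(1, 1)': np.float64(-0.0305), '(2, 0)': np.float64(-0.0003), '(2, 2)': np.float64(0.5417), '(3, 0)': np.float64(0.0005), '(3, 1)': np.float64(-0.0313), '(4, 0)': np.float64(-0.0001), '(4, 2)': np.float64(0.4723), '(5, 0)': np.float64(0.0), '(5, 1)': np.float64(-0.0004), '(6, 0)': np.float64(0.0002), '(6, 2)': np.float64(0.3269)} res 9.555243123848811e-06
[5.918 5.846 4.588 0.465 0.411 0.386 0.273 0.241 0.224 0.138 0.107 0.046
 0.017]
[-0.907  0.314  0.492  1.547 -0.148  1.317 -0.719] [0.56322053 0.2609172  0.36207292]
```

```bash
cat > ik.py <<'E'
from fit import *
lo=np.array([-2.96,-.34,-1.41,.24,-1.37,.17,-2.96])+.03;hi=np.array([2.96,2.1,1.46,2.44,4.51,1.92,2.96])-.03
def fk(q):
    B,M=basis(q);return B@x,M
def err(q,p,M):
    a,m=fk(q);return np.r_[(a-p)*5,R.from_matrix(m.T@M).as_rotvec()]
def ik(p,M,seed):
    r=least_squares(lambda q:np.r_[err(q,p,M),1e-3*(q-seed)],np.clip(seed,lo,hi),bounds=(lo,hi),max_nfev=60);return r.x,np.linalg.norm(err(r.x,p,M))
def multi(p,M,n=12,rng=np.random.default_rng(0)):
    best=(None,9)
    for _ in range(n):
        q,e=ik(p,M,rng.uniform(lo,hi))
        if e<best[1]: best=(q,e)
        if e<5e-3: break
    return best
yaw=-17.;U=-np.array([np.cos(np.radians(yaw)),np.sin(np.radians(yaw)),0]);Z=np.array([0,0,1.]);V=np.cross(Z,-U)
TOE=np.array([.6865,.1245,0])+.045*U
def target(th,phi,beta=0,d=.02,sg=1,ex=.085):
    "th box tilt, phi tool pitch, beta side lean; tool point at pads, d deep in the rim"
    th,phi,beta=np.radians([th,phi,beta])
    p=TOE-U*(ex*np.cos(th)-(.165-d)*np.sin(th))+Z*(ex*np.sin(th)+(.165-d)*np.cos(th))
    bz=U*np.sin(phi)+Z*np.cos(phi);bx=-U*np.cos(phi)+Z*np.sin(phi)
    z=-np.cos(beta)*bz+np.sin(beta)*V;y=sg*bx
    return p,np.c_[np.cross(y,z),y,z]
E
python3 - <<'E'
from ik import *
for b in (-60,-30,0,30,60):
  print("beta",b,[(f,[round(float(multi(*target(90,f,b,.0,s))[1]),3) for s in(1,)]) for f in(30,50,60,70,80,90)])
E
```

```text
beta -60 [(30, [0.0]), (50, [0.0]), (60, [0.0]), (70, [0.0]), (80, [0.0]), (90, [0.0])]
beta -30 [(30, [0.0]), (50, [0.0]), (60, [0.0]), (70, [0.0]), (80, [0.0]), (90, [0.0])]
beta 0 [(30, [0.0]), (50, [0.0]), (60, [0.006]), (70, [0.038]), (80, [0.025]), (90, [0.0])]
beta 30 [(30, [0.092]), (50, [0.324]), (60, [0.417]), (70, [0.443]), (80, [0.382]), (90, [0.193])]
beta 60 [(30, [0.029]), (50, [0.124]), (60, [0.145]), (70, [0.142]), (80, [0.289]), (90, [0.076])]
```

```bash
cat >> ik.py <<'E'
def pts(q):
    "elbow, wrist"
    B,_=basis(q);y=B*x;return y[:,:5].sum(1),y[:,:9].sum(1)
def trace(path,q):
    out=[];
    for p,M in path:
        q2,e=ik(p,M,q);out.append((q2,e,np.abs(q2-q).max()));q=q2
    return out
E
python3 - <<'E'
from ik import *
q0=np.array(json.loads(open("log.jsonl").readlines()[-1])[0])
for b0,b1 in((0,0),(0,-30),(-15,-30),(-20,-40),(-30,-30),(-30,-45)):
    ths=np.arange(0,91,5);d=.03
    path=[]
    p0,M0=fk(q0);p1,M1=target(0,0,b0,d);p1u=p1+Z*.15
    rv=R.from_matrix(M0.T@M1).as_rotvec()
    for s in np.linspace(0,1,6)[1:]: path.append((p0+(p1u-p0)*s,M0@R.from_rotvec(rv*s).as_matrix()))
    path.append(((p1+p1u)/2,M1))
    for t in ths: path.append(target(t,t,b0+(b1-b0)*t/90,d))
    for s in (.035,.07,.105): # slide to rail
        p,M=target(90,90,b1,d);path.append((p-U*s,R.from_euler("z",7*s/.105,degrees=True).as_matrix()@M))
    o=trace(path,q0)
    print(b0,b1,"maxerr",max(r[1] for r in o).round(4),"first bad",next((i for i,r in enumerate(o) if r[1]>5e-3),None),"maxstep",max(r[2] for r in o).round(2),len(o))
    for i in (6,12,18,24,27): q=o[i][0];print("  ",i,q.round(2),o[i][1].round(3),[v.round(2).tolist() for v in pts(q)])
E
```

```text
0 0 maxerr 0.2509 first bad 22 maxstep 1.04 28
   6 [-0.52  0.7   0.44  1.5  -0.33  1.02 -0.29] 0.0 [[0.32, 0.14, 0.7], [0.73, 0.11, 0.46]]
   12 [-1.1   0.5   0.81  2.05 -0.05  0.32 -0.69] 0.0 [[0.15, 0.22, 0.76], [0.49, 0.18, 0.44]]
   18 [-1.06  0.52  0.26  2.4   1.87  0.84 -2.93] 0.0 [[0.16, 0.22, 0.76], [0.3, 0.24, 0.3]]
   24 [-0.53  0.99 -0.6   2.34  1.91  1.89 -2.93] 0.251 [[0.41, 0.2, 0.58], [0.23, 0.29, 0.15]]
   27 [-0.32  1.05 -0.47  2.33  2.38  1.89 -2.93] 0.104 [[0.46, 0.12, 0.56], [0.3, 0.2, 0.12]]
0 -30 maxerr 0.0 first bad None maxstep 0.13 28
   6 [-0.52  0.7   0.44  1.5  -0.33  1.02 -0.29] 0.0 [[0.32, 0.14, 0.7], [0.73, 0.11, 0.46]]
   12 [-1.19  0.6   0.88  1.97  0.07  0.49 -0.86] 0.0 [[0.14, 0.27, 0.73], [0.51, 0.24, 0.44]]
   18 [-1.74  1.21  1.25  2.2  -0.03  0.29 -1.37] 0.0 [[-0.06, 0.5, 0.48], [0.35, 0.34, 0.29]]
   24 [-1.97  1.86  1.21  2.07 -0.21  0.65 -1.84] 0.0 [[-0.17, 0.49, 0.13], [0.29, 0.42, 0.08]]
   27 [-1.8   1.92  1.25  2.07 -0.21  0.37 -1.84] 0.0 [[-0.09, 0.5, 0.1], [0.36, 0.36, 0.08]]
-15 -30 maxerr 0.0 first bad None maxstep 0.13 28
   6 [-0.6
[... 1333 characters left out ...]
68  1.08  2.07  0.16  0.66 -2.19] 0.0 [[-0.15, 0.52, 0.23], [0.29, 0.42, 0.08]]
   27 [-1.77  1.8   1.17  2.06  0.22  0.38 -2.22] 0.0 [[-0.07, 0.52, 0.16], [0.36, 0.36, 0.08]]
-30 -45 maxerr 0.0 first bad None maxstep 0.12 28
   6 [-0.69  0.9   0.54  1.27  0.02  1.35 -0.58] 0.0 [[0.35, 0.25, 0.62], [0.77, 0.27, 0.42]]
   12 [-1.17  0.82  0.81  1.71  0.26  0.97 -1.13] 0.0 [[0.18, 0.35, 0.66], [0.58, 0.35, 0.39]]
   18 [-1.57  1.13  1.03  1.93  0.31  0.83 -1.71] 0.0 [[0.03, 0.49, 0.52], [0.43, 0.42, 0.27]]
   24 [-1.74  1.58  1.05  1.88  0.18  0.99 -2.17] 0.0 [[-0.06, 0.54, 0.28], [0.36, 0.47, 0.08]]
   27 [-1.63  1.65  1.11  1.87  0.25  0.76 -2.19] 0.0 [[-0.0, 0.54, 0.24], [0.43, 0.41, 0.08]]
```

```bash
python3 - <<'E'
from ik import *
p,M=target(0,0,-30,.03);print(p,M.round(3).tolist())
for r in plan(p+Z*.12,M,8,.04): print(r)
print((M.T@(-Z*.12)).round(4))
E
```

```text
[0.72475219 0.11280513 0.135     ] [[0.253, 0.956, -0.146], [0.828, -0.292, -0.478], [-0.5, 0.0, -0.866]]
[-0.0112, 0.025, 0.0135, -0.02, -3.74, -0.17, 0.04]
[-0.0104, 0.0249, 0.0142, -0.02, -3.74, -0.17, 0.04]
[-0.0095, 0.0249, 0.0148, -0.02, -3.74, -0.17, 0.04]
[-0.0086, 0.0249, 0.0154, -0.02, -3.74, -0.17, 0.04]
[-0.0076, 0.0248, 0.016, -0.02, -3.74, -0.17, 0.04]
[-0.0066, 0.0248, 0.0165, -0.02, -3.74, -0.17, 0.04]
[-0.0056, 0.0248, 0.0169, -0.02, -3.74, -0.17, 0.04]
[-0.0046, 0.0247, 0.0172, -0.02, -3.74, -0.17, 0.04]
[0.06   0.     0.1039]
```

Call:
move_arm([
  [[-0.0112,0.025,0.0135,0,-3.74,-0.17,0.04],[-0.0104,0.025,0.0142,0,-3.74,-0.17,0.04],[-0.0095,0.025,0.0148,0,-3.74,-0.17,0.04],[-0.0086,0.025,0.0154,0,-3.74,-0.17,0.04],[-0.0076,0.025,0.016,0,-3.74,-0.17,0.04],[-0.0066,0.025,0.0165,0,-3.74,-0.17,0.04],[-0.0056,0.025,0.0169,0,-3.74,-0.17,0.04],[-0.0046,0.025,0.0172,0,-3.74,-0.17,0.04],[0,0,0,0,0,0,0.04]],
])

```text
t: 4.22
eef_pos: [0.724, 0.1169, 0.251]
tool_rot: [0.152, 0.774, 0.577, -0.211]
contact_force: [0.4, -0.1, -0.5]
gripper_width: 0.47
grasp_force: 0.0
```

```bash
python3 - <<'E'
from ik import *
o,M0=log();p,M=target(0,0,-30,.03)
print(o["q"].round(2),(M0.T@(p-o["eef_pos"])).round(4),np.degrees(R.from_matrix(M0.T@M).as_rotvec()).round(2))
a=imaging.read_camera("scene")[80:272,40:296];b=imaging.read_camera("top")[90:282,120:376]
cv2.imwrite("pics/hover.png",cv2.resize(np.hstack([a,b])[:,:,::-1],(800,300),interpolation=cv2.INTER_CUBIC))
E
```

```text
[-0.7   0.81  0.57  1.17  0.04  1.53 -0.53] [0.055  0.0028 0.1022] [-0.24  0.09  0.48]
```

View pics/hover.png

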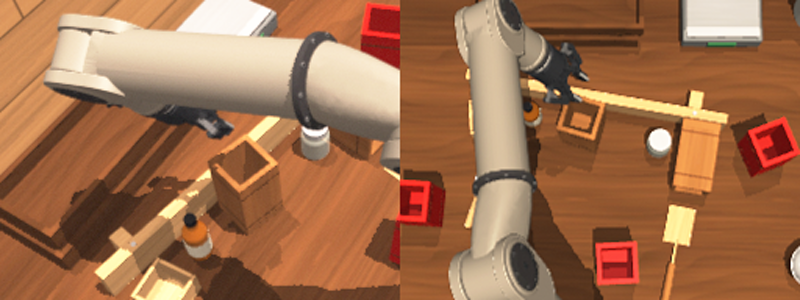

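The crop shows the gripper leaning over the box's far wall (fingers near crop pixel (575,75) in the top half). The bottle is clear of it, so I descend.

Call:
move_arm([
  [[0.011,0.0006,0.0204,0,0,0.1,0.04],[0.011,0.0006,0.0204,0,0,0.1,0.04],[0.011,0.0006,0.0204,0,0,0.1,0.04],[0.011,0.0005,0.0204,0,0,0.1,0.04],[0.011,0.0005,0.0204,0,0,0,0.04],[0,0,0,0,0,0,0.04]],
])

```text
t: 5.08
eef_pos: [0.7244, 0.1131, 0.1357]
tool_rot: [0.152, 0.776, 0.575, -0.21]
contact_force: [-0.3, 0.0, 0.3]
gripper_width: 0.472
grasp_force: 0.0
```

Call:
move_arm([
  [[0,0,0,0,0,0,0.018],[0,0,0,0,0,0,0.012],[0,0,0,0,0,0,0.005],[0,0,0,0,0,0,0.0],[0,0,0,0,0,0,0.0],[0,0,0,0,0,0,0.0]],
], squeeze=35)

```text
t: 5.82
eef_pos: [0.7264, 0.1135, 0.1399]
tool_rot: [0.154, 0.777, 0.575, -0.207]
contact_force: [-1.5, 1.2, 5.4]
gripper_width: 0.112
grasp_force: 37.6
```

```bash
python3 - <<'E'
from ik import *
o,M0=log();p,M=target(0,0,-30,.03)
print(o["q"].round(2),(M0.T@(p-o["eef_pos"])).round(4),np.degrees(R.from_matrix(M0.T@M).as_rotvec()).round(2),o["torque"].round(2))
a=imaging.read_camera("scene")[80:272,40:296];b=imaging.read_camera("top")[90:282,120:376]
cv2.imwrite("pics/grip.png",cv2.resize(np.hstack([a,b])[:,:,::-1],(800,300),interpolation=cv2.INTER_CUBIC))
E
```

```text
[-0.7   0.9   0.54  1.26  0.02  1.35 -0.58] [ 0.0014 -0.0014  0.0048] [ 0.06 -0.14 -0.02] [ 0.08  0.05 -0.16]
```

View pics/grip.png

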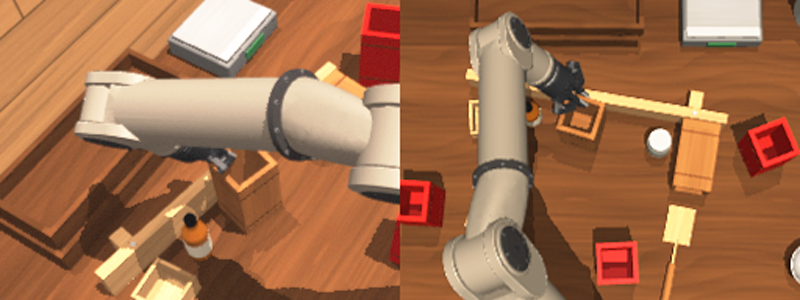

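```bash
python3 - <<'E'
from ik import *
for th in(0,30,60):
    p0,M0=target(th,th,-30,.028);p1,M1=target(th+3,th+3,-30,.028)
    print((M0.T@(p1-p0)).round(5),np.degrees(R.from_matrix(M0.T@M1).as_rotvec()).round(3))
E
```

```text
[-0.00213 -0.00729 -0.00369] [-2.598  0.     1.5  ]
[-0.00213 -0.00729 -0.00369] [-2.598 -0.     1.5  ]
[-0.00213 -0.00729 -0.00369] [-2.598 -0.     1.5  ]
```

Call:
move_arm([
  [[-0.0021,-0.0073,-0.0037,-2.6,0,1.5,0],[-0.0021,-0.0073,-0.0037,-2.6,0,1.5,0],[-0.0021,-0.0073,-0.0037,-2.6,0,1.5,0],[-0.0021,-0.0073,-0.0037,-2.6,0,1.5,0],[-0.0021,-0.0073,-0.0037,-2.6,0,1.5,0],[-0.0021,-0.0073,-0.0037,-2.6,0,1.5,0],[0,0,0,0,0,0,0]],
])

```text
t: 6.8
eef_pos: [0.6812, 0.1276, 0.1591]
tool_rot: [0.274, 0.791, 0.535, -0.114]
contact_force: [0.3, -0.3, 3.5]
gripper_width: 0.11
grasp_force: 37.2
```

```bash
python3 - <<'E'
from ik import *
o,M0=log();p,M=target(18,18,-30,.028)
print(o["q"].round(2),"world err",(o["eef_pos"]-p).round(4),np.degrees(R.from_matrix(M0.T@M).as_rotvec()).round(2),o["torque"].round(2))
E
```

```text
[-0.96  0.77  0.68  1.58  0.15  1.05 -0.87] world err [0.0009 0.0012 0.0025] [ 0.08 -0.12  0.02] [ 0.13 -0.04  0.09]
```

Tracking well with light forces. I continue to 60°.

Call:
move_arm([
  [[-0.0021,-0.0073,-0.0037,-2.6,0,1.5,0],[-0.0021,-0.0073,-0.0037,-2.6,0,1.5,0],[-0.0021,-0.0073,-0.0037,-2.6,0,1.5,0],[-0.0021,-0.0073,-0.0037,-2.6,0,1.5,0],[-0.0021,-0.0073,-0.0037,-2.6,0,1.5,0],[-0.0021,-0.0073,-0.0037,-2.6,0,1.5,0],[-0.0021,-0.0073,-0.0037,-2.6,0,1.5,0],[-0.0021,-0.0073,-0.0037,-2.6,0,1.5,0],[-0.0021,-0.0073,-0.0037,-2.6,0,1.5,0],[-0.0021,-0.0073,-0.0037,-2.6,0,1.5,0],[-0.0021,-0.0073,-0.0037,-2.6,0,1.5,0],[-0.0021,-0.0073,-0.0037,-2.6,0,1.5,0],[-0.0021,-0.0073,-0.0037,-2.6,0,1.5,0],[-0.0021,-0.0073,-0.0037,-2.6,0,1.5,0],[0,0,0,0,0,0,0]],
])

```text
t: 8.68
eef_pos: [0.5711, 0.1613, 0.143]
tool_rot: [0.522, 0.749, 0.394, 0.107]
contact_force: [-0.9, -0.8, 2.7]
gripper_width: 0.11
grasp_force: 37.0
```

```bash
python3 - <<'E'
from ik import *
o,M0=log();p,M=target(60,60,-30,.028);q=o["q"]
print(q.round(2),"world err",(o["eef_pos"]-p).round(4),np.degrees(R.from_matrix(M0.T@M).as_rotvec()).round(2),o["torque"].round(2),[v.round(2).tolist() for v in pts(q)])
path=[target(t,t,-30,.028) for t in range(63,91,3)];t=trace(path,q);print([(r[1].round(3)) for r in t],t[-1][0].round(2),[v.round(2).tolist() for v in pts(t[-1][0])])
a=imaging.read_camera("scene")[80:336,40:382];b=imaging.read_camera("top")[90:346,40:382]
cv2.imwrite("pics/t60.png",cv2.resize(np.hstack([a,b])[:,:,::-1],(800,300),interpolation=cv2.INTER_CUBIC))
E
```

```text
[-1.65  1.1   1.09  2.07  0.36  0.6  -1.75] world err [0.0005 0.0014 0.0008] [0.08 0.01 0.06] [ 0.4   0.36 -0.22] [[-0.01, 0.48, 0.53], [0.38, 0.39, 0.28]]
[np.float64(0.0), np.float64(0.0), np.float64(0.0), np.float64(0.0), np.float64(0.0), np.float64(0.0), np.float64(0.0), np.float64(0.0), np.float64(0.0), np.float64(0.0)] [-1.9   1.66  1.07  2.07  0.2   0.67 -2.23] [[-0.15, 0.52, 0.24], [0.29, 0.42, 0.08]]
```

View pics/t60.png

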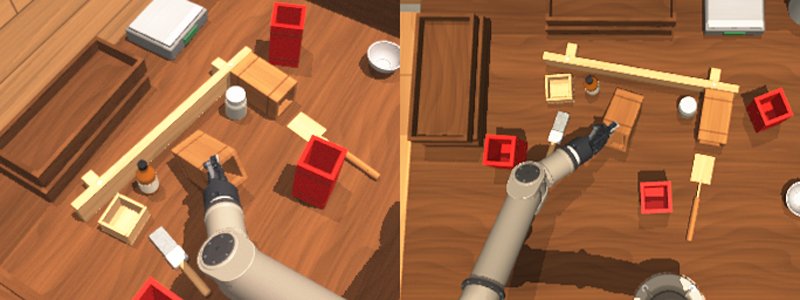

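Call:
move_arm([
  [[-0.0021,-0.0073,-0.0037,-2.6,0,1.5,0],[-0.0021,-0.0073,-0.0037,-2.6,0,1.5,0],[-0.0021,-0.0073,-0.0037,-2.6,0,1.5,0],[-0.0021,-0.0073,-0.0037,-2.6,0,1.5,0],[-0.0021,-0.0073,-0.0037,-2.6,0,1.5,0],[0,0,0,0,0,0,0],[0,0,0,0,0,0,0.013],[0,0,0,0,0,0,0.015],[0,0,0,0,0,0,0.017],[0,0,0,0,0,0,0.019],[0,0,0,0,0,0,0.021],[0,0,0,0,0,0,0.023]],
])

```text
t: 10.28
eef_pos: [0.539, 0.1713, 0.1189]
tool_rot: [0.594, 0.71, 0.329, 0.185]
contact_force: [-0.4, -0.9, -1.3]
gripper_width: 0.273
grasp_force: 0.3
```

```bash
python3 - <<'E'
from ik import *
o,M0=log();p,M=target(75,75,-30,.028);q=o["q"]
print(q.round(2),"world err",(o["eef_pos"]-p).round(4),np.degrees(R.from_matrix(M0.T@M).as_rotvec()).round(2),o["torque"].round(2),[v.round(2).tolist() for v in pts(q)])
prev=o["eef_pos"]
for t in (78,81,84,87,90):
    p1=target(t,t,-30,.028)[0]; 
    if t==90: p1=p1-.004*Z
    print(t,(M0.T@(p1-prev)).round(4));prev=p1
E
```

```text
[-1.8   1.38  1.11  2.11  0.29  0.58 -2.  ] world err [0.0011 0.0014 0.0014] [-0.03 -0.03 -0.07] [ 0.81  0.78 -0.09] [[-0.09, 0.53, 0.39], [0.32, 0.41, 0.19]]
78 [-0.0037 -0.0088 -0.0031]
81 [-0.0019 -0.0075 -0.0034]
84 [-0.0017 -0.0077 -0.003 ]
87 [-0.0015 -0.0079 -0.0027]
90 [-0.0008 -0.0119 -0.0014]
```

Call:
move_arm([
  [[-0.0018,-0.0044,-0.0015,0,0,0,0.023],[-0.0018,-0.0044,-0.0015,0,0,0,0.023],[-0.001,-0.0038,-0.0017,0,0,0,0.023],[-0.001,-0.0038,-0.0017,0,0,0,0.023],[-0.0008,-0.0038,-0.0015,0,0,0,0.023],[-0.0008,-0.0038,-0.0015,0,0,0,0.023],[-0.0008,-0.004,-0.0014,0,0,0,0.023],[-0.0008,-0.004,-0.0014,0,0,0,0.023],[-0.0004,-0.004,-0.0007,0,0,0,0.023],[-0.0004,-0.004,-0.0007,0,0,0,0.023],[0,0,0,0,0,0,0.023]],
])

```text
t: 11.65
eef_pos: [0.5134, 0.1776, 0.0845]
tool_rot: [0.595, 0.71, 0.329, 0.185]
contact_force: [0.0, 0.1, -0.4]
gripper_width: 0.268
grasp_force: 0.0
```

```bash
python3 - <<'E'
from ik import *
o,M0=log();q=o["q"]
print(q.round(2),M0.round(3).tolist(),o["eef_pos"]-target(90,90,-30,.028)[0],[v.round(2).tolist() for v in pts(q)])
a=imaging.read_camera("scene")[120:312,80:336];b=imaging.read_camera("top")[110:302,130:386]
cv2.imwrite("pics/t90.png",cv2.resize(np.hstack([a,b])[:,:,::-1],(800,300),interpolation=cv2.INTER_CUBIC))
E
```

```text
[-1.84  1.42  1.05  2.11  0.25  0.6  -2.05] [[0.715, 0.247, 0.654], [0.687, -0.076, -0.722], [-0.128, 0.966, -0.224]] [ 8.98275535e-04 -8.06947062e-05 -4.98892955e-04] [[-0.11, 0.53, 0.37], [0.3, 0.41, 0.16]]
```

View pics/t90.png

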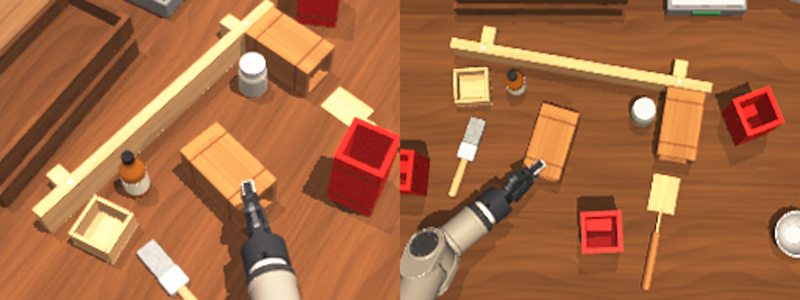

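Step 1 looks done: the top crop shows the box lying flat with its mouth toward the robot (rim near crop pixel (535,165)). The finger carries no load now. I lower the finger slightly, back out and raise the tool.

Call:
move_arm([
  [[0.0003,-0.002,0.0005,0,0,0,0.023],[0,0,-0.02,0,0,0,0.023],[0,0,-0.025,0,0,0,0.023],[0,0,-0.025,0,0,0,0.023],[-0.005,0.038,-0.009,0,0,0,0.066],[-0.005,0.038,-0.009,0,0,0,0.066],[-0.005,0.038,-0.009,0,0,0,0.066],[0,0,0,0,0,0,0.066]],
])

```text
t: 12.75
eef_pos: [0.4677, 0.2283, 0.2183]
tool_rot: [0.594, 0.711, 0.328, 0.186]
contact_force: [-0.0, -0.3, -0.0]
gripper_width: 0.774
grasp_force: 0.0
```

```bash
python3 - <<'E'
from ik import *
o,M0=log();q=o["q"];print(q.round(2),o["eef_pos"].round(3))
a=imaging.read_camera("top");np.save("pics/lay_top.npy",a);b=imaging.read_camera("scene");np.save("pics/lay_scene.npy",b)
n=np.array([.985,-.1714,0]);mouth=np.array([.4857,.186,0])
for yaw in (73,-107):
    M1=box_R(yaw);a0=mouth+.05*U
    rv=R.from_matrix(M0.T@M1).as_rotvec();N=14
    path=[(o["eef_pos"]+(a0+.2*Z-o["eef_pos"])*s,M0@R.from_rotvec(rv*s).as_matrix()) for s in np.linspace(0,1,N+1)[1:]]
    path+=[(a0+z*Z,M1) for z in(.15,.1,.07,.04)]
    for s in np.linspace(0,1,6): path.append((a0+(np.array([.588,.158,0])-.011*n-a0)*s+.04*Z,box_R(yaw+7.1*s)))
    t=trace(path,q);print(yaw,np.degrees(np.linalg.norm(rv)).round(),max(r[1] for r in t).round(3),max(r[2] for r in t).round(2),t[N-1][0].round(2),t[-1][0].round(2),[v.round(2).tolist() for v in pts(t[N+3][0])])
c=lambda i:i[110:302,150:320]
cv2.imwrite("pics/lay.png",cv2.resize(np.hstack([c(a),b[130:322,120:290]])[:,:,::-1],(800,452),interpolation=cv2.INTER_CUBIC))
E
```

```text
[-1.99  1.19  1.21  2.11  0.33  0.82 -1.91] [0.468 0.228 0.218]
73 129.0 0.0 0.44 [-1.28  0.25  0.85  2.08 -0.24  0.91  0.98] [-0.77  0.66  0.54  1.91 -0.51  0.71  1.47] [[0.17, 0.22, 0.76], [0.44, 0.2, 0.37]]
-107 98.0 0.0 0.12 [-1.52  0.4   1.22  2.09 -0.46  0.96 -1.92] [-0.93  0.75  0.79  1.92 -0.75  0.79 -1.47] [[0.14, 0.29, 0.73], [0.44, 0.2, 0.37]]
```

View pics/lay.png

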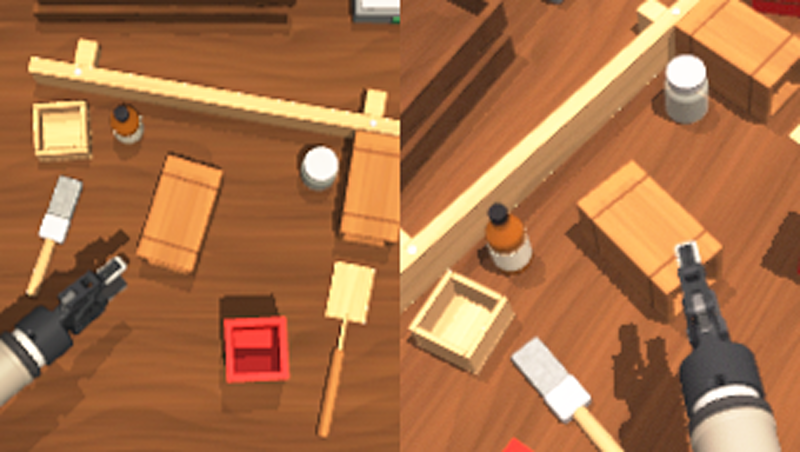

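The box lies flat, with top-face corners at crop (168,155), (222,172), (190,274), (139,257). I measure its pose and plan the two-finger push.

```bash
python3 - <<'E'
from ik import *
K=np.array([[168,155],[222,172],[190,274],[139,257]])/2.353+[150,110]-.3
C=np.array([atz("top",k,.09) for k in K]);print(C.round(4).tolist())
b=(C[0]+C[1])/2;m=(C[2]+C[3])/2;f=b-m;print("yaw",np.degrees(np.arctan2(f[1],f[0])),np.linalg.norm(f),"mouth",m.round(4))
o,M0=log();M1=box_R(-107);a0=m*[1,1,0]+.045*U
for r in plan(a0+.2*Z,M1,12,.066): print(r)
E
```

```text
[[0.6595, 0.1799, 0.09], [0.6326, 0.0945, 0.09], [0.4712, 0.1428, 0.09], [0.4974, 0.2225, 0.09]]
yaw -15.702421727863891 0.16796530134776333 mouth [0.4843 0.1827 0.09  ]
[-0.0033, -0.0016, 0.0009, 6.07, -2.94, 4.66, 0.066]
[-0.0033, -0.0012, 0.0012, 6.07, -2.94, 4.66, 0.066]
[-0.0033, -0.0008, 0.0015, 6.07, -2.94, 4.66, 0.066]
[-0.0033, -0.0004, 0.0017, 6.07, -2.94, 4.66, 0.066]
[-0.0032, 0.0001, 0.0019, 6.07, -2.94, 4.66, 0.066]
[-0.0031, 0.0005, 0.002, 6.07, -2.94, 4.66, 0.066]
[-0.0029, 0.001, 0.0021, 6.07, -2.94, 4.66, 0.066]
[-0.0027, 0.0015, 0.0021, 6.07, -2.94, 4.66, 0.066]
[-0.0025, 0.0019, 0.002, 6.07, -2.94, 4.66, 0.066]
[-0.0022, 0.0023, 0.0019, 6.07, -2.94, 4.66, 0.066]
[-0.0019, 0.0027, 0.0018, 6.07, -2.94, 4.66, 0.066]
[-0.0016, 0.003, 0.0016, 6.07, -2.94, 4.66, 0.066]
```

Call:
move_arm([
  [[-0.0033,-0.0016,0.0009,6.07,-2.94,4.66,0.066],[-0.0033,-0.0012,0.0012,6.07,-2.94,4.66,0.066],[-0.0033,-0.0008,0.0015,6.07,-2.94,4.66,0.066],[-0.0033,-0.0004,0.0017,6.07,-2.94,4.66,0.066],[-0.0032,0.0001,0.0019,6.07,-2.94,4.66,0.066],[-0.0031,0.0005,0.002,6.07,-2.94,4.66,0.066],[-0.0029,0.001,0.0021,6.07,-2.94,4.66,0.066],[-0.0027,0.0015,0.0021,6.07,-2.94,4.66,0.066],[-0.0025,0.0019,0.002,6.07,-2.94,4.66,0.066],[-0.0022,0.0023,0.0019,6.07,-2.94,4.66,0.066],[-0.0019,0.0027,0.0018,6.07,-2.94,4.66,0.066],[-0.0016,0.003,0.0016,6.07,-2.94,4.66,0.066],[0,0,0,0,0,0,0.066]],
])

```text
t: 14.48
eef_pos: [0.4413, 0.1934, 0.2001]
tool_rot: [0.0, 0.989, -0.15, -0.001]
contact_force: [-0.6, 0.1, -0.8]
gripper_width: 0.772
grasp_force: 0.0
```

```bash
python3 - <<'E'
from ik import *
o,M0=log();a0=np.array([.4843,.1827,0])+.045*U
print(o["q"].round(2),M0.round(3).tolist(),(M0.T@(a0+.04*Z-o["eef_pos"])).round(4),np.degrees(R.from_matrix(M0.T@box_R(-106.5)).as_rotvec()).round(2))
E
```

```text
[-1.49  0.4   1.21  2.09 -0.46  0.96 -1.91] [[0.955, -0.297, -0.002], [-0.297, -0.955, 0.0], [-0.002, 0.001, -1.0]] [-0.0004 -0.0024  0.1601] [ 0.03  0.12 -0.78]
```

Call:
move_arm([
  [[0,-0.001,0.03,0,0,0,0.066],[0,-0.001,0.03,0,0,0,0.066],[0,0,0.03,0,0,0,0.066],[0,0,0.03,0,0,0,0.066],[0,0,0.02,0,0,0,0.066],[0,0,0.02,0,0,0,0.066],[0.01,0,0,0,0,0,0.066],[0.01,0,0,0,0,0,0.066],[0.006,0,0,0,0,0,0.066],[0.006,0,0,0,0,0,0.066],[0.006,0,0,0,0,-0.5,0.066],[0.006,0,0,0,0,-0.5,0.066],[0.006,0,0,0,0,-0.5,0.066],[0.006,0,0,0,0,-0.5,0.066],[0,0,0,0,0,0,0.066]],
])

```text
t: 16.35
eef_pos: [0.4967, 0.1811, 0.0406]
tool_rot: [0.0, 0.991, -0.131, 0.0]
contact_force: [0.5, -0.6, 0.7]
gripper_width: 0.775
grasp_force: 0.0
```

```bash
python3 - <<'E'
from ik import *
o,M0=log();print(o["q"].round(2),o["eef_pos"].round(4),M0[:,0].round(3),np.degrees(np.arctan2(M0[1,0],M0[0,0])),o["torque"].round(2))
a=imaging.read_camera("top")[120:264,180:308];b=imaging.read_camera("scene")[150:294,150:278]
cv2.imwrite("pics/push1.png",cv2.resize(np.hstack([a,b])[:,:,::-1],(800,450),interpolation=cv2.INTER_CUBIC))
E
```

```text
[-1.08  0.67  0.82  2.09 -0.77  0.71 -1.59] [0.4967 0.1811 0.0406] [ 0.966 -0.26   0.001] -15.047909431215768 [-0.   -0.02 -0.01]
```

View pics/push1.png

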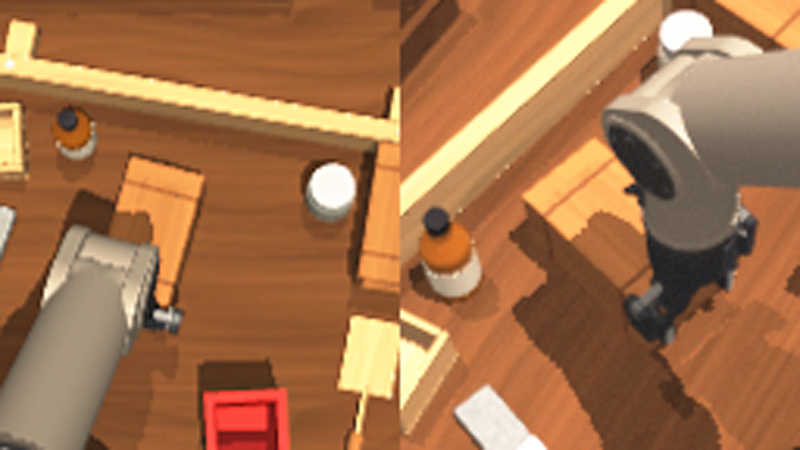

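Call:
move_arm([
  [[0.008,0.0003,0,0,0,-0.5,0.066],[0.008,0.0003,0,0,0,-0.5,0.066],[0.008,0.0004,0,0,0,-0.5,0.066],[0.008,0.0004,0,0,0,-0.5,0.066],[0.008,0.0005,0,0,0,-0.5,0.066],[0.008,0.0005,0,0,0,-0.5,0.066],[0.008,0.0006,0,0,0,-0.5,0.066],[0.008,0.0006,0,0,0,-0.5,0.066],[0.006,0.0005,0,0,0,-0.5,0.066],[0.005,0,0,0,0,-0.5,0.066],[0,0,0,0,0,0,0.066]],
])

```text
t: 17.82
eef_pos: [0.5687, 0.1605, 0.0406]
tool_rot: [0.0, 0.996, -0.087, 0.0]
contact_force: [0.3, -0.9, 0.2]
gripper_width: 0.77
grasp_force: 0.0
```

```bash
python3 - <<'E'
from ik import *
o,M0=log();p=o["eef_pos"];print(p.round(4),np.degrees(np.arctan2(M0[1,0],M0[0,0])),o["contact_force"].round(2),"rail x",(p[0]-.17407*p[1]-.72754)*.9852)
E
```

```text
[0.5687 0.1605 0.0406] -10.026234861954498 [ 0.26 -0.93  0.16] rail x -0.1840286070979388
```

Call:
move_arm([
  [[0.003,0,0,0,0,0,0.066],[0.003,0,0,0,0,0,0.066],[0.003,0,0,0,0,0,0.066],[0.003,0,0,0,0,0,0.066],[0,0,0,0,0,0,0.066]],
])

```text
t: 18.45
eef_pos: [0.5738, 0.1593, 0.0382]
tool_rot: [0.0, 0.996, -0.087, -0.006]
contact_force: [-13.8, 2.5, 0.1]
gripper_width: 0.773
grasp_force: 0.0
```

```bash
python3 - <<'E'
from ik import *
o,M0=log();p=o["eef_pos"];print(p.round(4),o["contact_force"].round(2),o["torque"].round(2),"rail x",(p[0]-.17407*p[1]-.72754)*.9852)
E
```

```text
[0.5738 0.1593 0.0382] [-13.84   2.48   0.15] [0.26 2.5  0.12] rail x -0.1788150918250215
```

It is pressed against the rail with 14 N, square to the face. I back off and check.

Call:
move_arm([
  [[-0.006,0,0,0,0,0,0.066],[-0.01,0,0,0,0,0,0.066],[-0.03,0,0,0,0,0,0.066],[-0.03,0,-0.01,0,0,0,0.066],[-0.01,0,-0.05,0,0,0,0.066],[0,0.03,-0.05,0,0,0,0.066],[0,-0.06,-0.04,0,0,0,0.066],[0,-0.06,0,0,0,0,0.066],[0,-0.06,0,0,0,0,0.066],[0,0,0,0,0,0,0.066]],
])

```text
t: 19.7
eef_pos: [0.5196, 0.3198, 0.1847]
tool_rot: [-0.001, 0.997, -0.083, 0.0]
contact_force: [-0.6, -0.6, 0.2]
gripper_width: 0.773
grasp_force: 0.0
```

```bash
python3 - <<'E'
from ik import *
a=imaging.read_camera("top");np.save("pics/end_top.npy",a);a=a[120:264,180:308];b=imaging.read_camera("scene")[110:254,150:278]
cv2.imwrite("pics/end.png",cv2.resize(np.hstack([a,b])[:,:,::-1],(800,450),interpolation=cv2.INTER_CUBIC))
E
```

```text
(no output)
```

View pics/end.png

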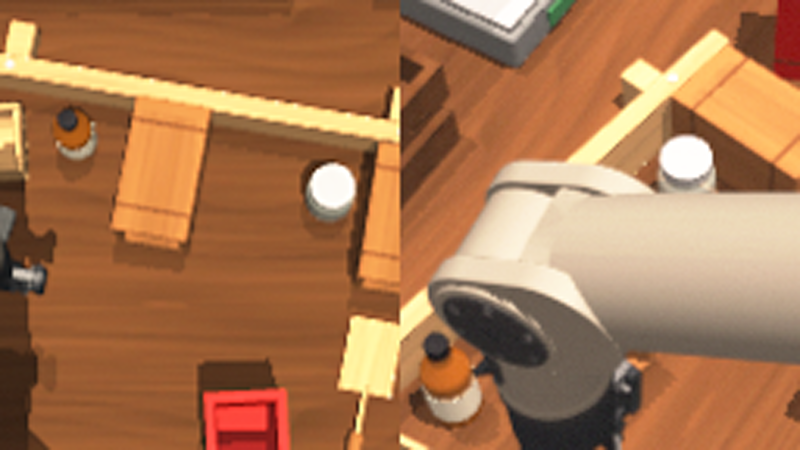

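The box lies flush on the rail in the top view: corners (135,98) and (210,108) meet the rail edge. Its side edges run at about 9.9°, matching the rail's 9.87°, and the hand is clear of everything.

```bash
python3 -c "
from station import bot
print(bot.hand_in())"
```

```text
the job is handed in; nothing more can be done
None
```

I tipped the tall box onto its side on the fingers, mouth away from the rail, pushed it until its base was flat against the rail, and handed the job in at about 20 s; the last picture shows it flush and square, but hand-in returned no verdict.

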